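Load and close the live-cell imaging chamber

TASK

Get the imaging chamber ready: first put the specimen dish down flat in the chamber's pit. Then draw the chamber's lid out from under the clear riser by its pull tab until the whole lid is out from under the shelf, let go of it on the bench, take it again by the centre handle, and lower it gently and level over the two locating pins (never dropping it on) until it lies flush on the chamber, with its tab in the notch between the two guard blocks; let go. Leave the bottle, tube rack, tip box and mouse where they stand.

Things in the scene. Friction and masses are not known exactly. Their poses are not given: they have to be found in the camera images.
- chamber: Imaging chamber, a white block fixed to the bench, left or right, place and yaw vary. Origin: on the bench under its pit's middle. It spans x -125 to +95 and y -75 to +75 mm in its own frame; flat top (lid's seat) at z 60 mm. On its front (-x) end two black guard blocks 26 mm tall stand on the top at x -124 to -92, y 12 to 38 mm either side, leaving a 24 mm notch for the lid's tab: no room for fingers.
- seat (a point): Centre of the lid's seat: the chamber's point x 0, y 0, z 60 mm, axes as the chamber's. The lid's underside centre comes here; the handle point then stands 30 mm above it.
- big_pin (a point): Foot of the large steel locating pin, on its axis, on the chamber's top (z 60 mm), at x -70, y +38 mm in the chamber's frame. 13 mm in diameter, 22 mm tall, the upper 10 mm tapered.
- small_pin (a point): Foot of the small steel locating pin, on its axis, on the chamber's top (z 60 mm), at x +70, y -38 mm in the chamber's frame. 9 mm in diameter, 22 mm tall, the upper 10 mm tapered.
- pit_floor (a point): Centre of the floor of the chamber's open pit, 118 mm along x by 80 mm along y, floor 26 mm below the chamber's top; axes as the chamber's.
- riser: Low shelf of clear acrylic fixed to the bench, on the other side from the chamber. Origin: on the bench at the middle of its open front edge. It spans x 0 to +200 and y -95 to +95 mm in its own frame; top board from z 54 to 62 mm on two side walls 8 mm thick (inner faces at y -87 and +87 mm), open in front (-x) and behind. The lid is drawn out along -x.
- lid_handle (a point): Grasp point of the lid's centre handle, over the lid's middle, 30 mm above its underside. Axes: x from tab to far end, z up. Handle: grey upright bar 14 mm thick (x), 54 mm long (y), rising from the plate's top (8 mm) to 44 mm over the underside. At the start it is 40 to 65 mm behind the riser's front edge. The lid: aluminium plate 170 (x) by 120 (y) by 8 mm, about 0.4 kg, flat on the bench.
- lid_tab (a point): Grasp point of the lid's pull tab, 105 mm in front (-x) of the lid's centre, 22 mm over the underside; axes as the lid's. The tab is an upright grey fin at the plate's front edge, 12 mm thick (y), 42 mm long (x -124 to -82 mm), from the underside to 36 mm up.
- big_hole (a point): Lower mouth of the lid's large through hole, on its axis, at x -70, y +38 mm from the lid's centre; about 15.5 mm wide (goes over the large pin).
- small_hole (a point): Lower mouth of the lid's small through hole, on its axis, at x +70, y -38 mm from the lid's centre; about 11.5 mm wide (goes over the small pin).
- dish_center (a point): Centre of the specimen dish, a covered white round plastic dish 52 mm in diameter and 18 mm high (this point is 9 mm up), about 60 g, standing on the bench in front of the riser, in the lid's way.
- bottle: Bystander: a round glass bottle 62 mm in diameter, 140 mm tall, standing between chamber and riser. Origin: centre of its base.
- tipbox: Bystander: a grey and white pipette tip box 87 x 122 x 56 mm, standing on the rear part of the riser. Origin: centre of its base.
- mouse: Bystander: a flat black cordless mouse 100 x 56 x 34 mm, lying on the bench nearer the robot, between chamber and riser. Origin: centre of its base.
- tuberack: Bystander: a white rack 55 x 120 x 45 mm with five capped tubes (74 mm tall in all), on the bench beyond the chamber's far end. Origin: centre of its base.
Not all that is in view belongs to the job. Of the things like the part that bears dish_center, leave any that is red; of the rest the larger one is meant.

How it is judged:
By the outcome, as a careful person would: the job done as asked, in the order asked, and still so for the second after the job is handed in, with the robot touching nothing.
It also fails if it takes over 72 s, if anything falls off the work surface, if the arm or the gripper's body presses on something with over 40 N, if the wrist force passes 120 N, or if a joint passes its speed limit or range.

ROBOT

A 6-joint arm with a two-finger parallel gripper is mounted at the origin on the work surface. World frame = base frame: x ahead of the robot, y to its left, z up, the work surface at z = 0. Lengths are in m, angles in rad, forces in N, time in s.
With the tool pointing down it reaches from about 0.275 to 0.825 m from the base axis. Payload 5.2 kg.
Tool frame: the origin (TCP) lies on the centre line of the jaws, within the pads' length; the fingertips stand 22 mm ahead of it and the grasp point (between the pads) lies 3 mm ahead of it (env.tip_reach is the distance from the TCP to the fingertips, in m); z points along the fingers, y is the line along which they close (so a half turn about z gives the same grasp; the last joint's range is limited). The gripper opens to 93 mm and grips with 3 to 60 N. Pads are 15 mm wide; open, the fingers measure 128 mm over their backs; the gripper's body (75 mm by 188 mm) begins 65 mm behind the grasp point.
Start: joints at [1.09, 0.259, 1.535, -0, 1.348, -0.203], TCP at [0.151, 0.529, 0.241] pointing down, gripper open.
Joint ranges: [-3.14, 3.14], [-0.91, 2.08], [0.19, 2.58], [-1.22, 4.36], [0.22, 2.71], [-3.12, 3.12]. Speed limits (rad/s): [2.57, 2.57, 3.14, 3.14, 3.14, 3.14].

INTERFACE

Orientations are given as a unit quaternion [w, x, y, z].
In Python, from rig import env gives the robot as it stands.
- The arm moves only by the tool move_arm, never from a script. Its argument "increments" is a list of rows, each a list of 5 numbers: the finger opening in cm, from 0 to 9.3, then the shift along the tool's x, y, z in cm, then the turn about the tool's z in rad. In form: [[jaw, tx, ty, tz, turn], ...]. A call has 1 to 12 rows; each row is the pose to reach, as a shift and turn from the pose commanded when the call began, along the tool's axes at that moment; what a row does not reach only later rows make up. A row lasts 1/12 s, in which the tool goes at most 41.7 mm and 7.16 degrees, less where a joint would pass 70% of its speed; a pose out of reach is approached as far as the arm can. A call with a gripper value outside its range is refused whole. The fingers move at their own pace and stop on an object; "force" is the grip in N (left out, the last holds). Time passes only in rows, so rows that repeat a pose let the fingers close. It gives the time, the measured TCP pose, the force, the opening and the grip force at its end, in the units of the state.
- env.state(): the state, without advancing time (a new reading comes with each control period).
- env.grab_frame(name): name is "scene" or "top" or "wrist"; returns (picture, depth): 400x640x3 uint8, blue, green, red; 400x640 float32, m along the optical axis (not along the pixel's ray), 0 where there is no reading.
- env.calibration(name): a dict with "intrinsics" (3x3 intrinsics, pixels), "camera_from_world" (4x4, takes a point from world to camera coordinates); the wrist camera has in their place "mount" (4x4, takes a point from camera to tool coordinates, whose origin is the TCP and whose axes are the flange's). Camera axes: x right, y down, z forward; pixel columns grow to the right and rows downward; lengths in m; the calibration is good to about 2 mm. A picture is of the moment at which its call begins: read the wrist's pose just before it. calibration takes no time and is no camera call.
- env.job_done(): hands the job in; it is judged then, once.
Trained networks look in the newest picture that a camera, given by its name, has taken for a name from the list of things; names that differ only in an ending like _2 or _b are one class to them, and where a whole thing is asked for, a point or a joint stands for the part that bears it (a point fixed in the world has none). Each returns a list of dicts, best first, with "score" (0 to 1); they miss things now and then, are a little off and sometimes report something else, mostly with a low value. They report only what shows in the picture. A call takes as long as a camera call. They do not tell look-alikes from the thing itself.
- env.boxes_of(camera, name): "extent" ([centre column, centre row, width, height] in pixels, round what is visible of it).
- env.masks_of(camera, name): "pixels" (400x640 bool, what is visible of it) and "extent" ([centre column, centre row, width, height] in pixels, round what is visible of it).
The state is a dict: "t": time; "qpos": joint angles; "qd": joint speeds; "joint_efforts": joint torques, N m; "tcp_pos": TCP position; "eef_rot": TCP orientation; "force": force on the tool from outside, world axes, zero at the start; "wrist_torque": the same for the moment, N m; "grip_width": opening from 0.0 (shut) to 1.0 (fully open); "grip_force": force on a finger pad.
Only numpy, scipy, OpenCV 4.12 (cv2) and the standard library are available. Lean on these libraries where they do the work, as an engineer would, in place of code of your own. Each camera call takes 0.05 s, during which the arm holds its last target. There are 200 camera calls.

## Working session

There is one attempt and no reset: what is moved stays moved. The work goes in short steps, Python scripts to look and compute and a tool call to move; the robot and the scene stay as the last step left them, time stands still between calls to the robot, and variables do not carry over. Pictures are saved under pics/ and viewed, at most 14 in all, crops included, and the job is handed in when it is done.

Besides the shell and the picture viewer there is one more tool, called after "Call:" as name(argument=value, ...), one argument or row to a line, values as JSON. move_arm: Moves the arm, as the interface text tells. Its arguments: {"type":"object","properties":{"increments":{"type":"array"},"force":{"type":"number"}},"required":["increments"]}

```bash
mkdir -p pics; ls
cat > h.py <<'E'
import numpy as np, cv2
from rig import env
from scipy.spatial.transform import Rotation as R
def T_tool(s):
    T=np.eye(4);q=s["eef_rot"];T[:3,:3]=R.from_quat([q[1],q[2],q[3],q[0]]).as_matrix();T[:3,3]=s["tcp_pos"];return T
def wfc(name):
    c=env.calibration(name)
    return (c["intrinsics"], np.linalg.inv(c["camera_from_world"]) if "camera_from_world" in c else T_tool(env.state())@c["mount"])
def cloud(name,depth=None,W=None):
    K,T=W if W else wfc(name)
    if depth is None: depth=env.grab_frame(name)[1]
    v,u=np.mgrid[:400,:640]
    P=np.stack([(u-K[0,2])/K[0,0]*depth,(v-K[1,2])/K[1,1]*depth,depth],-1)
    P=P@T[:3,:3].T+T[:3,3]; P[depth==0]=np.nan
    return P
E
cat > a.py <<'E'
from h import *
np.set_printoptions(precision=4,suppress=True)
s=env.state();print(s["t"],s["tcp_pos"],s["eef_rot"],s["force"])
for c in ["top","scene"]:
    W=wfc(c); im,d=env.grab_frame(c); cv2.imwrite(f"pics/{c}0.png",im); P=cloud(c,d,W); np.save(f"{c}.npy",P)
    for n in ["chamber","riser","lid_handle","lid_tab","dish_center","bottle","tipbox","mouse","tuberack"]:
        if c=="scene" and n not in("chamber","dish_center","lid_handle","lid_tab","riser"): continue
        for m in env.masks_of(c,n)[:4]:
            q=P[m["pixels"]]; print(c,n,round(m["score"],2),np.round(m["extent"]),np.nanmedian(q,0),np.nanpercentile(q,5,axis=0),np.nanpercentile(q,95,axis=0))
E
python3 a.py
```

```text
pics
0.0 [0.1506 0.5285 0.2398] [-0.0003  0.1384  0.9904 -0.0009] [-0.3278  0.6334 -0.1817]
top chamber 0.8 [244. 175.  84.  95.] [0.595  0.1999 0.0589] [0.4934 0.1225 0.0321] [0.6936 0.275  0.0827]
top riser 0.92 [410. 147.  79.  90.] [ 0.6602 -0.21    0.0623] [ 0.5967 -0.3167  0.042 ] [ 0.7854 -0.1463  0.0666]
top riser 0.2 [245. 177.  78.  98.] [0.5953 0.2006 0.0589] [0.4939 0.1225 0.0322] [0.6937 0.2751 0.0827]
top lid_handle 0.82 [402. 193.  46.  38.] [ 0.578  -0.2212  0.0086] [ 0.5332 -0.2755  0.0038] [ 0.6074 -0.1725  0.0351]
top lid_handle 0.22 [244. 176.  76.  95.] [0.5952 0.1994 0.0589] [0.494  0.1224 0.0322] [0.6937 0.2742 0.0827]
top lid_tab 0.63 [401. 192.  50.  37.] [ 0.5783 -0.2163  0.0085] [ 0.5323 -0.2757  0.0009] [ 0.6077 -0.1695  0.0351]
top dish_center 0.72 [408. 279.  14.  15.] [ 0.3405 -0.236   0.0128] [ 0.3275 -0.2495  0.0089] [ 0.3535 -0.2227  0.0167]
top dish_center 0.6 [389. 243.  19.  18.] [ 0.4296 -0.1923  0.0182] [ 0.4092 -0.2117  0.0146] [ 0.4488 -0.172   0.0223]
top dish_center 0.58 [359. 278.  19.  20.] [ 0.3335 -0.1071  0.0184] [ 0.3128 -0.128   0.013
[... 848 characters left out ...]
. 163. 133.] [ 0.6597 -0.2383  0.0614] [ 0.6002 -0.3282  0.0565] [ 0.7948 -0.1505  0.0633]
scene lid_handle 0.93 [271. 306.  51.  52.] [ 0.5622 -0.216   0.008 ] [ 0.5335 -0.2685  0.0052] [ 0.5798 -0.1691  0.0359]
scene lid_tab 0.69 [271. 304.  51.  52.] [ 0.561  -0.2152  0.008 ] [ 0.5289 -0.2684  0.0049] [ 0.5792 -0.1711  0.036 ]
scene dish_center 0.79 [225. 262.  29.  22.] [ 0.4372 -0.1936  0.0171] [ 0.4145 -0.2144  0.0059] [ 0.4566 -0.171   0.0192]
scene dish_center 0.75 [178. 259.  16.  20.] [ 0.3459 -0.2331  0.0115] [ 0.3289 -0.2479  0.0049] [ 0.3599 -0.2189  0.0135]
scene dish_center 0.73 [213. 218.  26.  22.] [ 0.3398 -0.1065  0.0168] [ 0.3157 -0.1272  0.0025] [ 0.3599 -0.082   0.0193]
```

Run:
```python
import cv2,numpy as np
im=cv2.imread("pics/top0.png")
cv2.imwrite("pics/c1.png",cv2.resize(im[90:310,190:480],None,fx=2.7,fy=2.7,interpolation=cv2.INTER_CUBIC))
for u,v in((408,279),(389,243),(359,278)): print(im[v-2:v+3,u-2:u+3].mean((0,1)))
P=np.load("top.npy");S=np.load("scene.npy")
A=np.concatenate([P.reshape(-1,3),S.reshape(-1,3)]);A=A[~np.isnan(A[:,0])]
def rect(x0,x1,y0,y1,z0,z1,src,l):
    q=src[(src[:,0]>x0)&(src[:,0]<x1)&(src[:,1]>y0)&(src[:,1]<y1)&(src[:,2]>z0)&(src[:,2]<z1)]
    r=cv2.minAreaRect((q[:,:2]*1000).astype(np.float32)); print(l,len(q),r,np.median(q[:,:2],0))
for n,B in(("top",P),("scene",S)):
    B=B.reshape(-1,3);B=B[~np.isnan(B[:,0])]
    rect(.4,.8,.05,.35,.054,.066,B,n+" chamtop")
    rect(.4,.62,.05,.35,.07,.1,B,n+" guards+pin")
    rect(.5,.85,-.4,-.08,.056,.068,B,n+" riser")
    rect(.45,.62,-.32,-.1,.005,.012,B,n+" plate")
    rect(.45,.62,-.32,-.1,.028,.04,B,n+" tab")
    rect(.39,.47,-.24,-.15,.012,.025,B,n+" dish")
```

```text
[251.92 249.44 248.92]
[251.88 249.48 248.8 ]
[ 56.56  60.96 249.32]
top chamtop 3113 ((619.5282592773438, 208.67413330078125), (264.5994567871094, 150.84507751464844), 19.44427490234375) [0.59576417 0.20426834]
top guards+pin 307 ((523.2925415039062, 177.28895568847656), (59.81219482421875, 81.68143463134766), 19.850934982299805) [0.5113909  0.18089195]
top riser 3518 ((696.21533203125, -242.16259765625), (190.6134033203125, 204.01126098632812), 78.27348327636719) [ 0.6603669 -0.2122056]
top plate 800 ((536.7387084960938, -209.87643432617188), (166.1443328857422, 219.0244903564453), 0.5679765939712524) [ 0.57833598 -0.22757327]
top tab 82 ((558.81396484375, -214.45738220214844), (186.6864013671875, 82.28144073486328), 78.46107482910156) [ 0.53996975 -0.2086608 ]
top dish 302 ((429.1579284667969, -192.2163543701172), (49.99677276611328, 49.94781494140625), 2.039278030395508) [ 0.42976955 -0.1929921 ]
scene chamtop 2679 ((626.9169921875, 213.4744873046875), (274.1484680175781, 156.0314178466797), 19.85687255859375) [0.6157843  0.18799447]
scene guards+pin 341 ((526.0442504882812, 177.58718872070312), (57.86188888549805, 82.28366088867188), 17.502403259277344) [0.51781714 0.18017606]
scene riser 7690 ((697.3770751953125, -238.95272827148438), (191.50465393066406, 202.31654357910156), 78.34307098388672) [ 0.66098831 -0.23274031]
scene plate 647 ((529.6978759765625, -246.2091522216797), (144.4778289794922, 169.41128540039062), 8.83278751373291) [ 0.56551064 -0.2272232 ]
scene tab 179 ((570.3690795898438, -257.5212097167969), (34.801753997802734, 153.61314392089844), 30.173507690429688) [ 0.54768566 -0.2091921 ]
scene dish 450 ((432.5836181640625, -190.484619140625), (49.3287239074707, 51.51638412475586), 36.508670806884766) [ 0.43355659 -0.19193857]
```

View pics/c1.png

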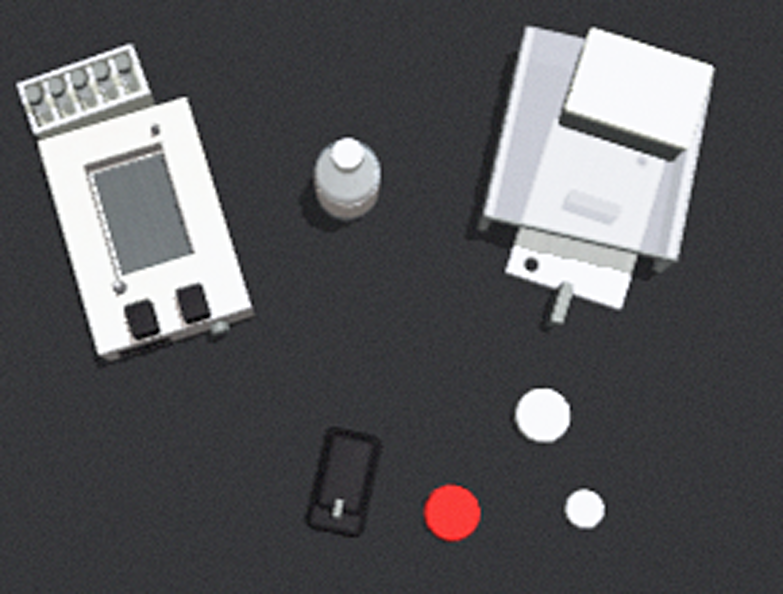

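Look-alikes in the top picture: larger white dish (389,243), small white dish (408,279) and red dish (359,278). The crop shows that the larger white one is the target, at crop (543,415), just in front of the lid's tab at (562,303). I'm moving above it for a close look.

Call:
move_arm(
  increments=[
    [8,-23,-31,0,0.95],
    [8,-23,-31,0,0.95],
    [8,-23,-31,0,0.95],
    [8,-23,-31,0,0.95],
    [8,-23,-31,0,0.95],
    [8,-23,-31,0,0.95],
    [8,-23,-31,0,0.95],
    [8,-23,-31,0,0.95],
    [8,-46.6,-61.6,6,0.95],
    [8,-46.6,-61.6,6,0.95],
    [8,-46.6,-61.6,6,0.95],
    [8,-46.6,-61.6,6,0.95],
  ],
)

```text
t: 1.8
tcp_pos: [0.3295, 0.0615, 0.2184]
eef_rot: [0.001, 0.576, 0.817, 0.001]
force: [1.0, -0.0, 0.5]
grip_width: 0.859
grip_force: 0.0
```

Call:
move_arm(
  increments=[
    [8,0,0,0,0],
    [8,0,0,0,0],
    [8,0,0,0,0],
  ],
)

```text
t: 2.05
tcp_pos: [0.3289, 0.0635, 0.2181]
eef_rot: [-0.0, 0.577, 0.817, 0.0]
force: [-0.3, 0.2, -0.5]
grip_width: 0.864
grip_force: 0.0
```

```bash
cat >> h.py <<'E'
def phi(s=None):
    y=T_tool(s or env.state())[:3,1]; return np.degrees(np.arctan2(y[1],y[0]))
def go(x,y,z,ph=None):
    "shift in cm (tool axes) and turn to bring the TCP there, tool y along heading ph (deg)"
    s=env.state();T=T_tool(s);d=100*T[:3,:3].T@(np.array([x,y,z])-T[:3,3])
    t=0 if ph is None else -np.radians((ph-phi(s)+90)%180-90)
    return np.round(np.append(d,t),3)
E
cat > b.py <<'E'
import sys
from h import *
np.set_printoptions(precision=4,suppress=True)
s=env.state();print(s["t"],s["tcp_pos"],phi(s),T_tool(s)[:3,2],s["force"],s["grip_width"],s["qpos"])
W=wfc("wrist");im,d=env.grab_frame("wrist");P=cloud("wrist",d,W);n=sys.argv[1]
cv2.imwrite(f"pics/{n}.png",im);np.save(n+".npy",P)
for k in sys.argv[2:]:
    for m in env.masks_of("wrist",k)[:3]:
        q=P[m["pixels"]];print(k,round(m["score"],2),np.round(m["extent"]),np.nanmedian(q,0),np.nanpercentile(q,2,axis=0),np.nanpercentile(q,98,axis=0))
E
python3 b.py w1 dish_center lid_tab
```

```text
2.05 [0.3289 0.0635 0.2181] 19.538212591646516 [-0.0005  0.0006 -1.    ] [-0.3047  0.204  -0.4575] 0.8639273698648204 [-0.1468 -0.132   2.016   0.0006  1.2582 -0.488 ]
dish_center 0.94 [249. 388.  27.  20.] [ 0.3355 -0.2247  0.0107] [ 0.3237 -0.2421  0.0004] [ 0.3507 -0.2167  0.0125]
dish_center 0.78 [330. 377.  36.  20.] [ 0.4233 -0.174   0.0152] [ 0.4046 -0.189   0.0009] [ 0.4474 -0.167   0.0179]
dish_center 0.73 [275. 298.  44.  24.] [ 0.3277 -0.0893  0.0162] [ 0.3066 -0.1074 -0.0012] [0.3537 0.086  0.2907]
```

View pics/w1.png

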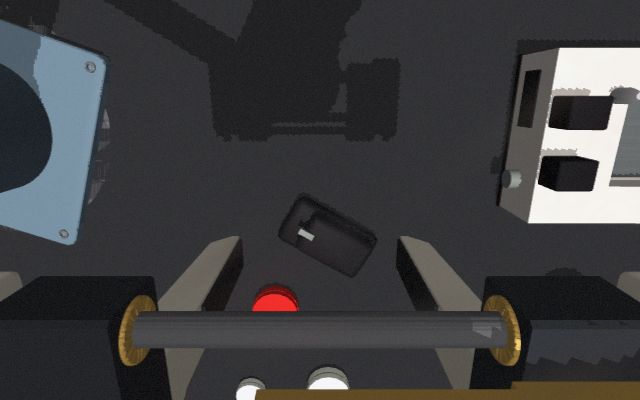

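The wrist view shows the two white dishes at the bottom, small (249,388) and large (330,377), the red one at (275,298) and the chamber at right. I go on to the large white one.

```bash
python3 -c "
from h import *
print(go(.4305,-.192,.12,19.6))"
```

```text
[-2.7632e+01  8.4800e-01  9.8170e+00  4.0000e-03]
```

Call:
move_arm(
  increments=[
    [8,-27.6,0.85,9.8,0],
    [8,-27.6,0.85,9.8,0],
    [8,-27.6,0.85,9.8,0],
    [8,-27.6,0.85,9.8,0],
    [8,-27.6,0.85,9.8,0],
    [8,-27.6,0.85,9.8,0],
    [8,-27.6,0.85,9.8,0],
    [8,-27.6,0.85,9.8,0],
    [8,-27.6,0.85,9.8,0],
    [8,-27.6,0.85,9.8,0],
  ],
)

```text
t: 3.03
tcp_pos: [0.4301, -0.1915, 0.1198]
eef_rot: [-0.001, 0.575, 0.818, 0.0]
force: [-0.2, -0.1, -0.6]
grip_width: 0.858
grip_force: 0.0
```

```bash
python3 b.py w2 dish_center lid_tab big_hole lid_handle; python3 -c "
from h import *
P=np.load('w2.npy').reshape(-1,3);P=P[(P[:,2]>.012)&(P[:,2]<.024)&(abs(P[:,0]-.43)<.04)&(abs(P[:,1]+.192)<.04)]
print(len(P),cv2.minEnclosingCircle((P[:,:2]*1000).astype(np.float32)),go(.4305,-.192,.026,19.6))"
```

```text
3.0333 [ 0.4301 -0.1915  0.1198] 19.790626685048583 [-0.0012  0.0014 -1.    ] [-0.2108 -0.1432 -0.5802] 0.8581643036539356 [-0.6567  0.242   1.8845  0.0004  1.0169 -1.0023]
dish_center 0.89 [228.  40.  83.  76.] [ 0.3346 -0.1059  0.0166] [ 0.3104 -0.1292  0.0095] [ 0.3578 -0.0841  0.0181]
dish_center 0.81 [193. 213.  50.  45.] [ 0.3415 -0.232   0.011 ] [ 0.3248 -0.2495  0.0013] [ 0.3574 -0.2173  0.0124]
dish_center 0.75 [321. 202.  72.  70.] [ 0.4285 -0.191   0.0166] [ 0.4053 -0.2157  0.0017] [ 0.4524 -0.1682  0.018 ]
lid_tab 0.98 [511. 262. 134.  87.] [ 0.5841 -0.1846  0.0066] [ 0.5417 -0.2163 -0.0005] [ 0.6367 -0.1588  0.0345]
big_hole 0.7 [510. 257. 133.  78.] [ 0.5846 -0.1846  0.0066] [ 0.5443 -0.2156 -0.0006] [ 0.6364 -0.1604  0.0339]
lid_handle 0.79 [511. 258. 135.  83.] [ 0.5844 -0.1849  0.0066] [ 0.5469 -0.2163 -0.0003] [ 0.6363 -0.1611  0.0305]
3599 ((429.6191711425781, -193.0354766845703), 25.968198776245117) [2.200e-02 3.400e-02 9.491e+00 3.000e-03]
```

View pics/w2.png

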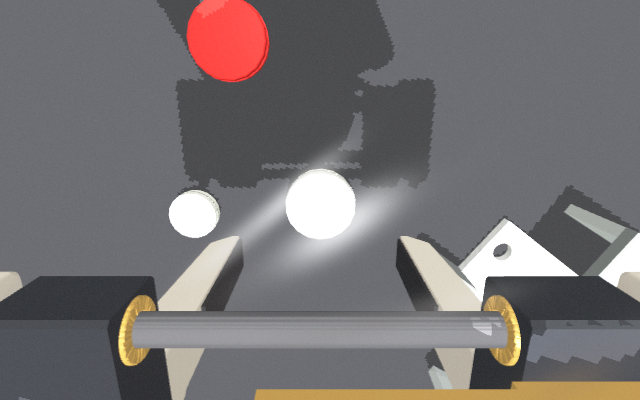

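The wrist crop confirms the large white dish at (321,203), centred between the fingers. The small one (193,213) is clear of them. Gripping now.

Call:
move_arm(
  increments=[
    [7.5,0,0,4,0],
    [7.5,0,0,7.5,0],
    [7.5,0.1,0,9,0],
    [7.5,0.1,0,9.4,0],
    [7.5,0.1,0,9.4,0],
    [4.8,0.1,0,9.4,0],
    [4.8,0.1,0,9.4,0],
    [4.8,0.1,0,9.4,0],
    [4.8,0.1,0,9.4,0],
    [4.8,0.1,0,9.4,0],
    [4.8,0.1,0,9.4,0],
  ],
  force=12,
)

```text
t: 4.2
tcp_pos: [0.4304, -0.1932, 0.0272]
eef_rot: [0.001, 0.576, 0.817, -0.0]
force: [-1.4, -0.2, 7.6]
grip_width: 0.553
grip_force: 12.0
```

Call:
move_arm(
  increments=[
    [4.8,0,0,0,0],
    [4.8,0,0,-3,0],
    [4.8,0,0,-7,0],
    [4.8,0,0,-11,0],
    [4.8,0,0,-13,0],
    [4.8,0,0,-13,0],
  ],
)

```text
t: 4.7
tcp_pos: [0.4322, -0.1945, 0.1612]
eef_rot: [0.005, 0.576, 0.817, -0.0]
force: [1.2, -1.3, -0.6]
grip_width: 0.554
grip_force: 12.0
```

```bash
cat > ch.py <<'E'
from h import *
from scipy.optimize import minimize
np.set_printoptions(precision=4,suppress=True)
# chamber pose from top & scene clouds: yaw from long edges, pins & guards as landmarks
def fit(P):
    P=P.reshape(-1,3);P=P[~np.isnan(P[:,0])]
    P=P[(P[:,0]>.4)&(P[:,0]<.8)&(P[:,1]>.0)&(P[:,1]<.4)]
    T=P[(P[:,2]>.054)&(P[:,2]<.066)][:,:2];G=P[(P[:,2]>.079)&(P[:,2]<.09)][:,:2]
    def f(p):
        x,y,a=p;c,s=np.cos(a),np.sin(a);M=np.array([[c,-s],[s,c]])
        q=(T-[x,y])@M; i=(q[:,0]>-.125)&(q[:,0]<.095)&(abs(q[:,1])<.075)&~((abs(q[:,0])<.059)&(abs(q[:,1])<.04))
        r=(G-[x,y])@M; j=(r[:,0]>-.124)&(r[:,0]<-.092)&(abs(abs(r[:,1])-.025)<.013)
        return -i.sum()/len(T)-j.sum()/len(G)
    best=None
    for k in range(6):
        st=np.array([.61,.205,.342])+np.random.RandomState(k).normal(size=3)*[.006,.006,.01]
        r=minimize(f,st,method="Nelder-Mead",options=dict(initial_simplex=[st,st+[.01,0,0],st+[0,.01,0],st+[0,0,.03]],xatol=1e-5,fatol=1e-6))
        if best is None or r.fun<best.fun: best=r
    return best.x,np.degrees(best.x[2]),best.fun,np.median(T,0)
if __name__=="__main__":
    for c in("top","scene"): print(c,*fit(np.load(c+".npy")))
E
python3 ch.py; python3 -c "
from h import *
s=env.state();print(s['tcp_pos'],s['grip_width']*93,s['grip_force'],go(.59,.2,.17,19.6))"
```

```text
top [0.6133 0.2058 0.3391] 19.4287797570839 -1.7740774483732231 [0.5963 0.2037]
scene [0.6168 0.2072 0.3387] 19.407856472269607 -1.7960809790334045 [0.6161 0.1877]
[ 0.43222375 -0.19452401  0.16118937] 51.48494710886561 11.999681442975998 [ 3.1836e+01  2.8136e+01 -9.9700e-01  1.0000e-03]
```

Call:
move_arm(
  increments=[
    [4.8,34.5,30.7,-3,0],
    [4.8,34.5,30.7,-3,0],
    [4.8,34.5,30.7,-3,0],
    [4.8,34.5,30.7,-3,0],
    [4.8,34.5,30.7,-3,0],
    [4.8,34.5,30.7,-3,0],
    [4.8,34.5,30.7,-3,0],
    [4.8,34.5,30.7,-3,0],
    [4.8,34.5,30.7,-3,0],
    [4.8,34.5,30.7,-3,0],
    [4.8,34.5,30.7,-3,0],
    [4.8,34.5,30.7,-3,0],
  ],
)

```text
t: 5.7
tcp_pos: [0.6037, 0.2417, 0.1845]
eef_rot: [-0.001, 0.574, 0.819, 0.001]
force: [-0.8, -0.4, -0.4]
grip_width: 0.556
grip_force: 12.0
```

Call:
move_arm(
  increments=[
    [4.8,0,0,0,0],
    [4.8,0,0,0,0],
    [4.8,0,0,0,0],
  ],
)

```text
t: 5.95
tcp_pos: [0.6019, 0.2341, 0.185]
eef_rot: [-0.001, 0.576, 0.817, -0.001]
force: [0.1, 0.1, -0.4]
grip_width: 0.557
grip_force: 12.0
```

```bash
python3 b.py w3 big_pin small_pin chamber dish_center pit_floor; python3 -c "
from ch import *
print(*fit(np.load('w3.npy')));print(go(.615,.206,.19,19.4))"
```

```text
5.95 [0.6019 0.2341 0.185 ] 19.600195342408433 [-0.0022 -0.0011 -1.    ] [ 0.0637  0.0706 -0.3775] 0.5567669916114494 [ 0.1988  0.4687  1.3645 -0.0006  1.3107 -0.1431]
big_pin 0.82 [303. 221. 294. 182.] [0.5768 0.2327 0.0586] [0.4844 0.1367 0.0129] [0.6985 0.2986 0.085 ]
small_pin 0.96 [302. 220. 296. 180.] [0.5765 0.2329 0.0586] [0.4846 0.1375 0.0136] [0.6984 0.2983 0.085 ]
chamber 0.83 [301. 220. 296. 178.] [0.5767 0.2328 0.0586] [0.4846 0.137  0.0138] [0.6982 0.2984 0.085 ]
dish_center 0.79 [321. 252. 102. 104.] [0.5989 0.2373 0.1743] [0.5765 0.2117 0.162 ] [0.6226 0.259  0.1756]
pit_floor 0.6 [300. 218. 290. 182.] [0.5766 0.2329 0.0586] [0.4844 0.1376 0.0126] [0.6984 0.2984 0.085 ]
[0.6138 0.2071 0.3373] 19.32578961942455 -1.9286308742009426 [0.5911 0.2412]
[-3.094  0.194 -0.36   0.003]
```

View pics/w3.png

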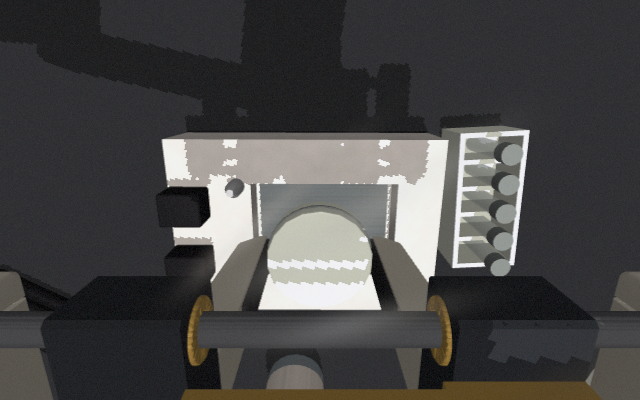

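The dish (321,252) is held level over the pit, and the chamber fit from the wrist agrees with the top camera (0.6138, 0.2066, yaw 19.4°). I'm lowering the dish into the pit.

Call:
move_arm(
  increments=[
    [4.8,-3,0.1,2,0],
    [4.8,-3,0.1,5,0],
    [4.8,-3,0.1,8,0],
    [4.8,-3,0.1,10,0],
    [4.8,-3,0.1,11,0],
    [4.8,-3,0.1,11.6,0],
    [4.8,-3,0.1,12,0],
    [4.8,-3,0.1,12.2,0],
    [4.8,-3,0.1,12.2,0],
    [4.8,-3,0.1,12.2,0],
  ],
)

```text
t: 7.08
tcp_pos: [0.6146, 0.2078, 0.0654]
eef_rot: [0.001, 0.576, 0.817, 0.001]
force: [-0.2, -0.3, -1.3]
grip_width: 0.552
grip_force: 12.0
```

```bash
python3 b.py w4 dish_center
```

```text
7.0833 [0.6146 0.2078 0.0654] 19.660853307788837 [ 0.0022  0.0004 -1.    ] [-0.2062 -0.277  -1.2929] 0.5521184248587698 [ 0.1545  0.5827  1.49    0.      1.0667 -0.1887]
dish_center 0.64 [321. 252. 102. 105.] [0.6118 0.2111 0.0547] [0.5892 0.1852 0.0407] [0.6357 0.2329 0.056 ]
```

Call:
move_arm(
  increments=[
    [4.8,0,0,0.1,0],
    [4.8,0,0,0.15,0],
    [4.8,0,0,0.2,0],
    [4.8,0,0,0.2,0],
    [4.8,0,0,0.2,0],
  ],
)

```text
t: 7.6
tcp_pos: [0.6137, 0.2076, 0.062]
eef_rot: [-0.0, 0.576, 0.817, -0.0]
force: [-0.6, -1.2, -0.4]
grip_width: 0.552
grip_force: 12.0
```

Call:
move_arm(
  increments=[
    [4.8,0,0,0.1,0],
    [4.8,0,0,0.15,0],
    [4.8,0,0,0.15,0],
    [4.8,0,0,0.15,0],
  ],
)

```text
t: 7.93
tcp_pos: [0.6139, 0.2077, 0.0612]
eef_rot: [0.0, 0.576, 0.817, 0.0]
force: [-2.0, -0.7, 4.6]
grip_width: 0.561
grip_force: 12.0
```

Contact with the floor, so I release and rise.

Call:
move_arm(
  increments=[
    [5.6,0,0,0,0],
    [6.2,0,0,0,0],
    [6.2,0,0,0,0],
    [6.2,0,0,0,0],
    [6.2,0,0,-1,0],
    [6.2,0,0,-3,0],
    [6.2,0,0,-6,0],
    [6.2,0,0,-10,0],
    [6.2,0,0,-14,0],
    [6.2,0,0,-16,0],
    [6.2,0,0,-16,0],
    [6.2,0,0,-16,0],
  ],
)

```text
t: 8.93
tcp_pos: [0.6146, 0.2078, 0.223]
eef_rot: [0.002, 0.576, 0.817, 0.001]
force: [-0.9, 0.4, -0.3]
grip_width: 0.665
grip_force: 0.0
```

```bash
python3 b.py w5 dish_center; python3 -c "
from ch import *
print(*fit(np.load('w5.npy')))
P=np.load('w2.npy').reshape(-1,3)
def fitlid(P,lo=.028):
    # tab top: z 36 mm, 42 x 12
    q=P[(P[:,2]>lo)&(P[:,2]<.042)&(P[:,0]>.48)&(P[:,0]<.6)&(abs(P[:,1]+.2)<.05)]
    print(len(q),cv2.minAreaRect((q[:,:2]*1000).astype(np.float32)))
fitlid(P)
S=np.load('scene.npy').reshape(-1,3);fitlid(S);fitlid(np.load('top.npy').reshape(-1,3))
print(go(.53,-.2,.17,78.3))"
```

```text
8.9333 [0.6146 0.2078 0.223 ] 19.656876464100666 [ 0.0042  0.0007 -1.    ] [-0.8759  0.4349 -0.3228] 0.664707099399282 [ 0.1544  0.4445  1.3084  0.      1.3845 -0.1887]
dish_center 0.88 [319. 178.  52.  57.] [0.6117 0.2092 0.0507] [0.589  0.1855 0.0439] [0.6351 0.2321 0.0522]
[0.6138 0.2073 0.3394] 19.447084307329153 -1.7218350370616278 [0.5974 0.2223]
95 ((550.9365844726562, -207.0928192138672), (3.019388198852539, 19.842031478881836), 65.68778228759766)
151 ((541.6278686523438, -206.99075317382812), (12.363426208496094, 42.292396545410156), 73.8148193359375)
75 ((539.2019653320312, -209.6807098388672), (12.681987762451172, 41.782169342041016), 72.67422485351562)
[-35.582 -21.512   4.986  -1.024]
```

The dish sits flat (top at z 0.052). Now I go above the lid's tab.

```bash
python3 -c "
from h import *
print(env.calibration('wrist')['mount'],go(.538,-.2075,.16,74))"
```

```text
[[ 5.84165876e-04 -9.59668545e-01 -2.81133317e-01  7.74862921e-02]
 [ 9.99999828e-01  5.74703002e-04  1.16106416e-04 -1.80796445e-03]
 [ 5.01444861e-05 -2.81133337e-01  9.59668716e-01 -1.42757814e-01]
 [ 0.00000000e+00  0.00000000e+00  0.00000000e+00  1.00000000e+00]] [-36.558 -21.008   5.985  -0.949]
```

Call:
move_arm(
  increments=[
    [5,-36.6,-21,2,-0.95],
    [5,-36.6,-21,2,-0.95],
    [5,-36.6,-21,2,-0.95],
    [5,-36.6,-21,2,-0.95],
    [5,-36.6,-21,2,-0.95],
    [5,-36.6,-21,2,-0.95],
    [5,-36.6,-21,6.3,-0.95],
    [5,-36.6,-21,6.3,-0.95],
    [5,-36.6,-21,6.3,-0.95],
    [5,-36.6,-21,6.3,-0.95],
    [5,-36.6,-21,6.3,-0.95],
    [5,-36.6,-21,6.3,-0.95],
  ],
)

```text
t: 10.03
tcp_pos: [0.5361, -0.2124, 0.1535]
eef_rot: [-0.003, 0.141, 0.99, 0.0]
force: [-0.7, 0.5, -0.3]
grip_width: 0.538
grip_force: 0.0
```

Call:
move_arm(
  increments=[
    [5,0,0,0,0],
    [5,0,0,0,0],
    [5,0,0,0,0],
  ],
)

```text
t: 10.28
tcp_pos: [0.5391, -0.2063, 0.1571]
eef_rot: [-0.001, 0.138, 0.99, 0.0]
force: [0.9, 0.3, 0.3]
grip_width: 0.538
grip_force: 0.0
```

```bash
cat > tab.py <<'E'
from h import *
import sys
P=np.load(sys.argv[1]+'.npy').reshape(-1,3)
q=P[(P[:,2]>.03)&(P[:,2]<.042)&(P[:,0]>.48)&(P[:,0]<.6)&(abs(P[:,1]+.2)<.05)]
print(len(q),cv2.minAreaRect((q[:,:2]*1000).astype(np.float32)))
x=env.state()["tcp_pos"];print(go(.5405,-.2085,.027,74))
E
python3 b.py w6 lid_tab; python3 tab.py w6
```

```text
10.2833 [ 0.5391 -0.2063  0.1571] 74.14770481663338 [-0.0009  0.001  -1.    ] [0.8988 0.3446 0.2716] 0.537990659485966 [-0.5589  0.3746  1.5847  0.0004  1.1836 -1.8532]
lid_tab 0.68 [319. 224. 133. 117.] [ 0.5804 -0.22    0.0067] [ 0.5211 -0.2715  0.0025] [ 0.6219 -0.1654  0.0352]
757 ((538.4888916015625, -208.89004516601562), (11.884010314941406, 42.20801544189453), 72.5338134765625)
[-1.5600e-01 -1.9100e-01  1.3076e+01  3.0000e-03]
```

View pics/w6.png

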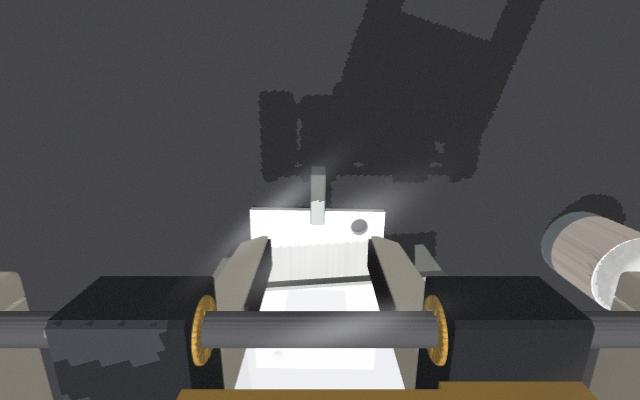

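The tab is at (318,195) between the fingers, its centre at (0.5385, −0.209) and lid yaw about −17°. I'm gripping it.

Call:
move_arm(
  increments=[
    [4,0.05,-0.25,4,0],
    [4,0.05,-0.25,8,0.01],
    [4,0.05,-0.25,11,0.01],
    [4,0.05,-0.25,12.5,0.01],
    [4,0.05,-0.25,12.9,0.01],
    [4,0.05,-0.25,12.9,0.01],
    [0.8,0.05,-0.25,12.9,0.01],
    [0.8,0.05,-0.25,12.9,0.01],
    [0.8,0.05,-0.25,12.9,0.01],
    [0.8,0.05,-0.25,12.9,0.01],
    [0.8,0.05,-0.25,12.9,0.01],
    [0.8,0.05,-0.25,12.9,0.01],
  ],
  force=25,
)

```text
t: 11.38
tcp_pos: [0.5386, -0.2101, 0.0297]
eef_rot: [0.001, 0.143, 0.99, -0.0]
force: [0.4, 2.0, 6.2]
grip_width: 0.131
grip_force: 25.0
```

```bash
python3 -c "
from h import *
s=env.state();p=s['tcp_pos'];print(s['force'],s['grip_width']*93,s['grip_force'],p,phi(s));r=np.radians(-11.7)
print(go(p[0]-.155*np.cos(r),p[1]-.155*np.sin(r),p[2]))"
```

```text
[0.38914826 1.98272516 6.22765458] 12.185764893205816 24.996540248394012 [ 0.538642   -0.21007638  0.02971996] 73.52431680657155
[15.446 -1.29  -0.029  0.   ]
```

Call:
move_arm(
  increments=[
    [0.8,0.5,-0.04,-0.1,0],
    [0.8,1.5,-0.12,-0.1,0],
    [0.8,3,-0.25,-0.1,0],
    [0.8,4.5,-0.38,-0.1,0],
    [0.8,6,-0.5,-0.1,0],
    [0.8,7.5,-0.63,-0.1,0],
    [0.8,9,-0.75,-0.1,0],
    [0.8,10.5,-0.88,-0.1,0],
    [0.8,12,-1,-0.1,0],
    [0.8,13.5,-1.12,-0.1,0],
    [0.8,14.8,-1.23,-0.1,0],
    [0.8,15.5,-1.3,-0.1,0],
  ],
)

```text
t: 12.38
tcp_pos: [0.3846, -0.1783, 0.0298]
eef_rot: [0.0, 0.144, 0.99, -0.0]
force: [1.6, -0.1, -2.6]
grip_width: 0.124
grip_force: 25.0
```

Call:
move_arm(
  increments=[
    [0.8,0,0,0,0],
    [0.8,0,0,0,0],
  ],
)

```text
t: 12.55
tcp_pos: [0.384, -0.1779, 0.0296]
eef_rot: [-0.002, 0.143, 0.99, 0.0]
force: [-8.2, 0.9, 9.3]
grip_width: 0.129
grip_force: 25.0
```

```bash
cat > lid.py <<'E'
from h import *
np.set_printoptions(precision=4,suppress=True)
s=env.state();print(s["t"],s["tcp_pos"],phi(s),s["force"],s["grip_width"]*93)
for c in("top","scene"):
    W=wfc(c);im,d=env.grab_frame(c);cv2.imwrite(f"pics/{c}1.png",im);P=cloud(c,d,W);np.save(c+"1.npy",P);P=P.reshape(-1,3)
    q=P[(P[:,0]>.33)&(P[:,0]<.6)&(P[:,1]>-.32)&(P[:,1]<-.08)]
    pl=q[(q[:,2]>.0055)&(q[:,2]<.011)];pl=pl[(np.hypot(pl[:,0]-.3405,pl[:,1]+.234)>.03)&(np.hypot(pl[:,0]-.334,pl[:,1]+.107)>.035)]
    ha=q[(q[:,2]>.038)&(q[:,2]<.05)&(q[:,0]>.42)]
    for n,g in(("plate",pl),("handle",ha)):
        if len(g): print(c,n,len(g),cv2.minAreaRect((g[:,:2]*1000).astype(np.float32)),np.median(g,0))
E
python3 lid.py
```

```text
12.55 [ 0.384  -0.1779  0.0296] 73.5094387954968 [-8.151   0.9367  9.3243] 12.0265791056765
top plate 1172 ((471.802490234375, -199.80221557617188), (237.0614776611328, 250.671875), 89.46736145019531) [ 0.5211 -0.1996  0.0082]
top handle 45 ((534.6914672851562, -246.20751953125), (18.548934936523438, 163.4464874267578), 40.489192962646484) [ 0.4881 -0.194   0.0443]
scene plate 3960 ((508.1220397949219, -214.83255004882812), (130.69093322753906, 241.08628845214844), 69.56578826904297) [ 0.4979 -0.2126  0.0076]
scene handle 215 ((526.1647338867188, -259.8544616699219), (47.76728439331055, 174.8692626953125), 36.80995559692383) [ 0.4859 -0.2088  0.0431]
```

Call:
move_arm(
  increments=[
    [2.4,0,0,0,0],
    [2.4,0,0,0,0],
    [2.4,0,0,0,0],
    [2.4,0,0,-1,0],
    [2.4,0,0,-4,0],
    [2.4,0,0,-8,0],
    [2.4,0,0,-12,0],
    [3.5,0,0,-16,0],
    [5,0,0,-17,0],
    [5,0,0,-17,0],
  ],
)

```text
t: 13.48
tcp_pos: [0.3878, -0.18, 0.2032]
eef_rot: [0.004, 0.143, 0.99, -0.002]
force: [-0.2, 0.1, -0.4]
grip_width: 0.424
grip_force: 0.0
```

```bash
python3 lid.py; python3 -c "
from h import *
im=cv2.imread('pics/top1.png');cv2.imwrite('pics/c2.png',cv2.resize(im[100:310,200:480],None,fx=2.8,fy=2.8,interpolation=cv2.INTER_CUBIC))
print(go(.4828,-.207,.2,-16.5))"
```

```text
13.4833 [ 0.3878 -0.18    0.2032] 73.52768777979206 [-0.1885  0.0938 -0.3852] 39.4111012807876
top plate 938 ((467.4130859375, -194.697265625), (227.83091735839844, 266.6735534667969), 88.82792663574219) [ 0.5258 -0.1921  0.0082]
top handle 72 ((525.2133178710938, -252.50393676757812), (28.65593147277832, 163.69515991210938), 35.45917892456055) [ 0.4859 -0.1991  0.0431]
scene plate 3940 ((496.863037109375, -210.59817504882812), (131.1192626953125, 259.191650390625), 69.58915710449219) [ 0.4983 -0.2128  0.0075]
scene handle 214 ((525.95263671875, -260.08184814453125), (48.524505615234375, 175.910888671875), 36.87295913696289) [ 0.4864 -0.2085  0.0432]
[-1.0131e+01  5.0000e-03 -7.9000e-02 -1.5700e+00]
```

View pics/c2.png

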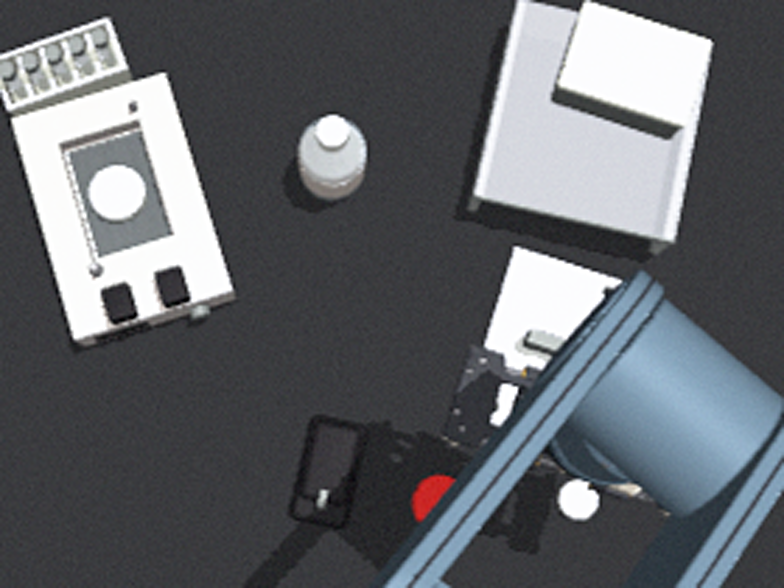

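The whole lid is out from under the shelf, its rear edge at crop (565,262) and the riser front at (575,225). The dish lies in the pit at (117,192). Next I go over the handle.

Call:
move_arm(
  increments=[
    [5,-10.1,0,0.5,1.57],
    [5,-10.1,0,0.5,1.57],
    [5,-10.1,0,0.5,1.57],
    [5,-10.1,0,0.5,1.57],
    [5,-10.1,0,0.5,1.57],
    [5,-10.1,0,0.5,1.57],
    [5,-10.1,0,0.5,1.57],
    [5,-10.1,0,0.5,1.57],
    [5,-10.1,0,0.5,1.57],
    [5,-10.1,0,0.5,1.57],
    [5,-10.1,0,0.5,1.57],
    [5,-10.1,0,0.5,1.57],
  ],
)

```text
t: 14.58
tcp_pos: [0.4813, -0.2063, 0.1915]
eef_rot: [-0.003, 0.781, 0.624, -0.001]
force: [-0.3, 0.2, 0.7]
grip_width: 0.538
grip_force: 0.0
```

```bash
cat > han.py <<'E'
from h import *
import sys
P=np.load(sys.argv[1]+'.npy').reshape(-1,3);P=P[(abs(P[:,0]-.484)<.13)&(abs(P[:,1]+.207)<.12)]
q=P[(P[:,2]>.0385)&(P[:,2]<.048)&(np.hypot(P[:,0]-.484,P[:,1]+.207)<.045)]
r=cv2.minAreaRect((q[:,:2]*1000).astype(np.float32));print(len(q),r,np.median(q,0))
x,y=np.array(r[0])/1000;print(go(x,y,.034,-17))
E
python3 b.py w7 lid_handle; python3 han.py w7
```

```text
14.5833 [ 0.4813 -0.2063  0.1915] -12.79264838076021 [-0.0044  0.0031 -1.    ] [-0.2593  0.2488  0.7352] 0.5375731203107326 [-0.6181  0.2539  1.6669  0.      1.2262 -0.3949]
lid_handle 0.75 [302. 177. 239. 135.] [ 0.4797 -0.201   0.0068] [ 0.383  -0.272   0.0049] [ 0.5664 -0.141   0.0426]
963 ((482.37890625, -208.61328125), (54.24521255493164, 14.005497932434082), 73.59162902832031) [ 0.48269729 -0.2071702   0.04254164]
[-0.232  0.214 15.785  0.078]
```

View pics/w7.png

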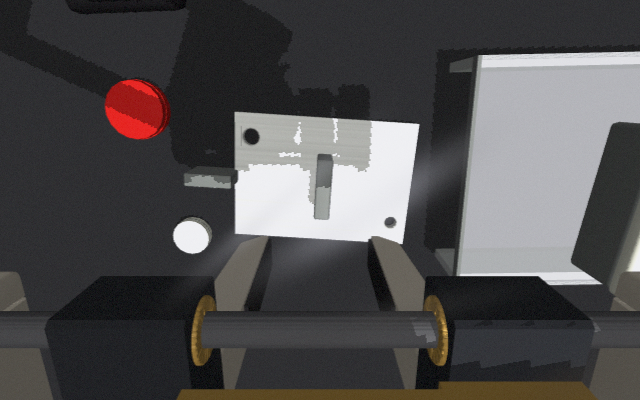

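The handle is at (323,187) and the holes at (251,136) and (390,222); handle centre (0.4824, −0.2086), lid yaw −16.4°. I'm gripping it.

Call:
move_arm(
  increments=[
    [4.5,-0.23,0.22,3,0.065],
    [4.5,-0.23,0.22,7,0.065],
    [4.5,-0.23,0.22,11,0.065],
    [4.5,-0.23,0.22,13.5,0.065],
    [4.5,-0.23,0.22,15,0.065],
    [4.5,-0.23,0.22,15.6,0.065],
    [4.5,-0.23,0.22,15.6,0.065],
    [1,-0.23,0.22,15.6,0.065],
    [1,-0.23,0.22,15.6,0.065],
    [1,-0.23,0.22,15.6,0.065],
    [1,-0.23,0.22,15.6,0.065],
    [1,-0.23,0.22,15.6,0.065],
  ],
  force=45,
)

```text
t: 15.68
tcp_pos: [0.4844, -0.21, 0.0395]
eef_rot: [0.001, 0.799, 0.601, 0.0]
force: [-3.9, 1.0, 3.8]
grip_width: 0.17
grip_force: 2.4
```

Call:
move_arm(
  increments=[
    [1,0,0,0,0],
    [1,0,0,0,0],
    [1,0,0,-0.5,0],
    [1,0,0,-1.5,0],
    [1,0,0,-3,0],
    [1,0,0,-5,0],
    [1,0,0,-7.5,0],
    [1,0,0,-10,0],
    [1,0,0,-12.5,0],
    [1,0,0,-15,0],
    [1,0,0,-16,0],
    [1,0,0,-16,0],
  ],
)

```text
t: 16.68
tcp_pos: [0.4855, -0.2107, 0.2016]
eef_rot: [0.003, 0.799, 0.601, 0.001]
force: [-0.0, -0.3, -4.1]
grip_width: 0.145
grip_force: 45.0
```

```bash
python3 b.py w8 lid_handle; python3 -c "
from h import *
np.set_printoptions(precision=4,suppress=True)
s=env.state();print(s['grip_width']*93,s['grip_force'],s['wrist_torque'])
T=T_tool(s);P=np.load('w8.npy').reshape(-1,3);q=(P-T[:3,3])@T[:3,:3]
q=q[(abs(q[:,0])<.08)&(abs(q[:,1])<.13)&(q[:,2]>-.03)&(q[:,2]<.06)]
for l,h in((.022,.03),(-.018,-.006)):
    a=q[(q[:,2]>l)&(q[:,2]<h)];
    if len(a): print(len(a),a.min(0),a.max(0),np.median(a,0),cv2.minAreaRect((a[:,:2]*1000).astype(np.float32)))
a=q[(q[:,2]>.018)&(q[:,2]<.032)]
print('plane',np.linalg.lstsq(np.c_[a[:,:2],np.ones(len(a))],a[:,2],rcond=None)[0])
print(np.round(np.percentile(q[:,2],range(0,101,10)),4))"
```

```text
16.6833 [ 0.4855 -0.2107  0.2016] -16.146247855561075 [ 0.005  -0.0034 -1.    ] [-0.0119 -0.3233 -4.1139] 0.14540310863434355 [-0.6204  0.2481  1.6485  0.0001  1.239  -0.3386]
lid_handle 0.96 [273. 221. 439. 186.] [ 0.4857 -0.1841  0.169 ] [ 0.3763 -0.2409  0.1667] [ 0.5723 -0.1396  0.2051]
13.782089815911437 44.99568521976471 [-0.0598  0.1422 -0.0441]
38207 [-0.0437 -0.1222  0.022 ] [0.0601 0.087  0.03  ] [0.0259 0.0123 0.029 ] ((8.205207824707031, -17.599838256835938), (209.1693878173828, 103.75814056396484), 89.93997955322266)
3646 [-0.0195 -0.0217 -0.018 ] [ 0.0276  0.0237 -0.006 ] [ 0.0068  0.0009 -0.0072] ((3.3850927352905273, 0.9900150299072266), (38.7977180480957, 43.07585144042969), 50.7824592590332)
plane [ 0.0067 -0.003   0.0288]
[-0.03    0.0003  0.0265  0.0282  0.0286  0.0288  0.0291  0.0293  0.0296
  0.0299  0.0381]
```

View pics/w8.png

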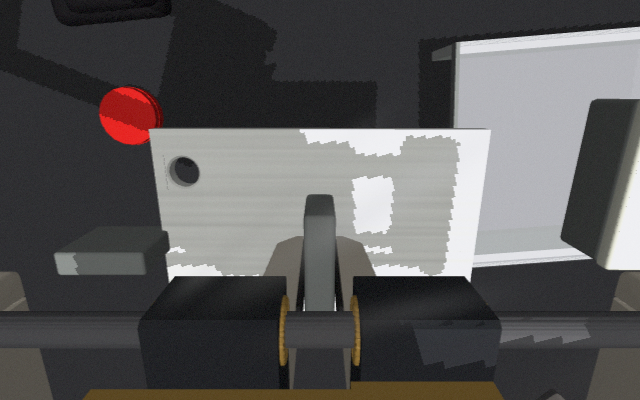

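Lid held level, hole visible at (184,171), red dish and riser clear of it. I'm working out where it sits in the tool and measuring the pins.

```bash
cat > rel.py <<'E'
from h import *
np.set_printoptions(precision=4,suppress=True)
s=env.state();T=T_tool(s);P=np.load('w8.npy');q=(P-T[:3,3])@T[:3,:3]
b=(q[...,0]>.015)&(q[...,0]<.062)&(abs(q[...,1])<.1)&(q[...,2]>.024)&(q[...,2]<.034)
lo=[];hi=[]
for x in np.arange(.02,.056,.004):
    y=q[b&(abs(q[...,0]-x)<.002)][:,1];lo.append(y.min());hi.append(y.max())
print("plate x-edges",np.median(lo),np.median(hi),np.polyfit(np.arange(.02,.056,.004),lo,1)[0],np.polyfit(np.arange(.02,.056,.004),hi,1)[0])
t=[q[b&(abs(q[...,1]-y)<.002)][:,0].max() for y in np.arange(-.07,.071,.01)]
print("plate y-edge",np.median(t),np.polyfit(np.arange(-.07,.071,.01),t,1)[0])
# hole: dark blob in image, ray to plane tool z=.0288
im=cv2.imread("pics/w8.png",0);K=env.calibration("wrist")["intrinsics"];M=env.calibration("wrist")["mount"]
sub=im[145:200,155:215];m=(sub<90).astype(np.uint8);n,l,st,ce=cv2.connectedComponentsWithStats(m)
for i in range(1,n):
    if 150<st[i,4]<2000:
        c=ce[i]+[155,145];d=M[:3,:3]@np.linalg.inv(K)@[c[0],c[1],1];k=(.0288-M[2,3])/d[2];print("hole",c,st[i],M[:3,3]+k*d)
# pins from w5, w3 & top/scene: in chamber frame given
o=np.array([.6138,.2072]);a=.3392;C=np.array([[np.cos(a),-np.sin(a)],[np.sin(a),np.cos(a)]])
for n in("w3","w5","top1","scene1"):
    p=np.load(n+".npy").reshape(-1,3);r=(p[:,:2]-o)@C
    for nm,e in(("big",(-.07,.038)),("small",(.07,-.038))):
        g=(np.hypot(*(r-e).T)<.014)&(p[:,2]>.064)&(p[:,2]<.086)
        if g.sum()>3: print(n,nm,g.sum(),(r[g].min(0)+r[g].max(0))/2,r[g].max(0)-r[g].min(0),p[g,2].max())
E
python3 rel.py
```

```text
plate x-edges -0.08390392442120252 0.08665994349370665 0.006139615470802345 -0.011583220382043546
plate y-edge 0.060145899042190185 -0.00045395761631731565
hole [184.7289 169.8239] [ 15  12  29  27 568] [ 0.0408 -0.0685  0.0288]
w3 big 258 [-0.07    0.0381] [0.0122 0.0117] 0.08252963056458065
w5 big 204 [-0.0703  0.0377] [0.013  0.0123] 0.08164503045219057
w5 small 106 [ 0.0689 -0.0371] [0.0078 0.0067] 0.08217527950724218
top1 big 30 [-0.0735  0.0377] [0.0191 0.0238] 0.08349500992914538
top1 small 15 [ 0.0655 -0.0415] [0.0105 0.0143] 0.0848861920225441
scene1 big 30 [-0.0673  0.0355] [0.0108 0.0082] 0.08373142591762739
scene1 small 24 [ 0.0727 -0.0379] [0.0082 0.0109] 0.08393414239083818
```

```bash
python3 -c "
from h import *
print(go(.55,0,.235,1.6),go(.6125,.2067,.235,19.43),'\n',go(.6125,.2067,.18,19.43),go(.6125,.2067,.14,19.43))"
```

```text
[21.969  0.533 -3.703 -0.31 ] [43.561  0.785 -3.697 -0.621] 
 [43.56   0.788  1.803 -0.621] [43.559  0.791  5.803 -0.621]
```

Call:
move_arm(
  increments=[
    [1,0.8,0.05,-1.2,0],
    [1,2.5,0.05,-2.5,-0.03],
    [1,4.5,0.1,-3.7,-0.07],
    [1,7,0.1,-3.7,-0.1],
    [1,9.5,0.2,-3.7,-0.14],
    [1,12,0.2,-3.7,-0.17],
    [1,14.5,0.3,-3.7,-0.21],
    [1,17,0.3,-3.7,-0.24],
    [1,19.5,0.35,-3.7,-0.28],
    [1,22,0.4,-3.7,-0.31],
    [1,24.5,0.45,-3.7,-0.35],
    [1,27,0.5,-3.7,-0.38],
  ],
)

```text
t: 17.78
tcp_pos: [0.5631, 0.0495, 0.2328]
eef_rot: [-0.002, 0.671, 0.742, -0.001]
force: [0.1, 0.3, -4.7]
grip_width: 0.145
grip_force: 45.0
```

```bash
python3 -c "
from h import *
s=env.state();print(s['tcp_pos'],phi(s),s['grip_width']*93);print(go(.6125,.2067,.235,19.43))"
```

```text
[0.56308403 0.04947877 0.23278377] 5.729259983347896 13.489078012159043
[15.151  6.485 -0.237 -0.239]
```

Call:
move_arm(
  increments=[
    [1,2.3,1,-0.2,-0.03],
    [1,4.6,2,-0.2,-0.07],
    [1,6.9,3,-0.2,-0.11],
    [1,9.2,4,-0.2,-0.15],
    [1,11.5,5,-0.2,-0.19],
    [1,13.3,5.8,-0.2,-0.22],
    [1,14.6,6.2,-0.2,-0.24],
    [1,15.1,6.5,-0.2,-0.24],
    [1,15.1,6.5,1,-0.24],
    [1,15.1,6.5,3,-0.24],
    [1,15.1,6.5,5,-0.24],
    [1,15.1,6.5,6,-0.24],
  ],
)

```text
t: 18.78
tcp_pos: [0.6121, 0.2036, 0.1719]
eef_rot: [-0.002, 0.579, 0.816, -0.002]
force: [-0.8, -0.7, -4.5]
grip_width: 0.144
grip_force: 45.0
```

Call:
move_arm(
  increments=[
    [1,0,0,0,0],
    [1,0,0,0,0],
    [1,0,0,0,0],
  ],
)

```text
t: 19.03
tcp_pos: [0.6147, 0.2044, 0.1766]
eef_rot: [0.001, 0.578, 0.816, 0.0]
force: [-0.5, 0.9, -4.8]
grip_width: 0.144
grip_force: 45.0
```

```bash
cat > rel2.py <<'E'
from h import *
import sys
from scipy.optimize import minimize
np.set_printoptions(precision=4,suppress=True)
s=env.state();T=T_tool(s);W=wfc("wrist");im,d=env.grab_frame("wrist");cv2.imwrite(f"pics/{sys.argv[1]}.png",im)
print(s["t"],T[:3,3],phi(s),T[:3,2],s["force"],s["wrist_torque"],s["grip_width"]*93)
P=cloud("wrist",d,W).reshape(-1,3);np.save(sys.argv[1]+".npy",P)
q=(P-T[:3,3])@T[:3,:3]
# lid plate in the tool
b=(q[:,0]>.015)&(q[:,0]<.064)&(abs(q[:,1])<.1)&(q[:,2]>.024)&(q[:,2]<.034)
Y=[[f(q[b&(abs(q[:,0]-x)<.002)][:,1]) for x in np.arange(.02,.056,.004)] for f in(np.min,np.max)]
X=[q[b&(abs(q[:,1]-y)<.002)][:,0].max() for y in np.arange(-.07,.071,.01)]
L=np.array([np.median(X)-.06,np.mean(np.median(Y,1))]);print("lid in tool",L,np.median(q[b][:,2]),np.polyfit(np.arange(-.07,.071,.01),X,1)[0])
# chamber in the tool: guards
z=T[2,3]-.086
g=q[(abs(q[:,2]-z)<.004)&(q[:,1]<-.08)&(q[:,1]>-.135)&(abs(q[:,0])<.05)]
gx=g[g[:,0]>.008]
if len(gx)>20: print("guard+",len(gx),cv2.minAreaRect((gx[:,:2]*1000).astype(np.float32)),gx[:,:2].min(0),gx[:,:2].max(0))
z=T[2,3]-.06
t=q[(abs(q[:,2]-z)<.004)&(abs(q[:,1])<.14)&(q[:,0]>.05)&(q[:,0]<.1)]
if len(t)>20:
    e=[(y,t[abs(t[:,1]-y)<.002][:,0].max()) for y in np.arange(-.08,.081,.01) if (abs(t[:,1]-y)<.002).sum()>3]
    e=np.array(e);print("cham y-edge",len(e),np.median(e[:,1]),np.polyfit(*e.T,1)[0],"x-range",np.percentile(t[:,1],[.5,99.5]))
print("go",go(.6125,.2067,T[2,3],19.43))
E
python3 rel2.py w9
```

```text
19.0333 [0.6147 0.2044 0.1766] 19.328132716569748 [ 0.0015  0.0001 -1.    ] [-0.5424  0.9073 -4.8154] [-0.092  -0.0038  0.063 ] 13.416660871043986
lid in tool [ 0.0016 -0.0016] 0.03265117398148319 0.0011048753801151904
guard+ 751 ((27.616931915283203, -108.14163208007812), (32.44724655151367, 25.499862670898438), 88.3650894165039) [ 0.0145 -0.1246] [ 0.0401 -0.0921]
cham y-edge 17 0.07719591976012655 0.0005861281551760386 x-range [-0.1247  0.1315]
go [ 0.283 -0.155  0.042 -0.002]
```

View pics/w9.png

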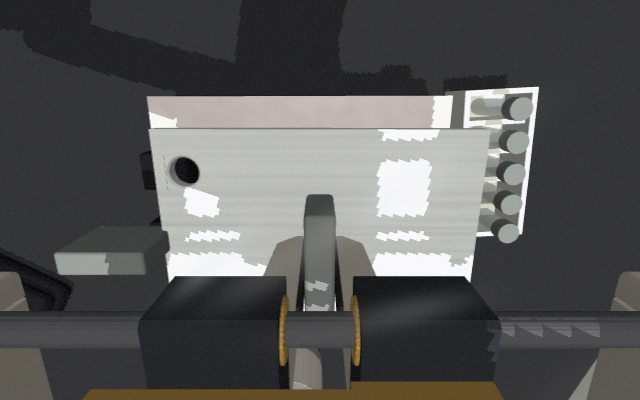

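The lid is over the chamber and unslipped (hole still at (184,170)). The guard and the chamber edge give the same correction as the pose estimate: +2.4 mm in x and −1.6 mm in y.

Call:
move_arm(
  increments=[
    [1,0.1,-0.08,0.5,0],
    [1,0.24,-0.16,1.5,0],
    [1,0.24,-0.16,2.7,0],
    [1,0.24,-0.16,3.7,0],
    [1,0.24,-0.16,4.4,0],
    [1,0.24,-0.16,4.7,0],
    [1,0.24,-0.16,4.8,0],
    [1,0.24,-0.16,4.8,0],
    [1,0.24,-0.16,4.8,0],
    [1,0.24,-0.16,4.8,0],
  ],
)

```text
t: 19.92
tcp_pos: [0.6122, 0.2065, 0.1282]
eef_rot: [0.0, 0.578, 0.816, 0.0]
force: [0.7, -0.1, -3.2]
grip_width: 0.151
grip_force: 45.0
```

```bash
python3 rel2.py w10; python3 -c "
import cv2
im=cv2.imread('pics/w10.png');cv2.imwrite('pics/c10.png',cv2.resize(im[90:290,30:230],None,fx=3,fy=3,interpolation=cv2.INTER_CUBIC))"
```

```text
19.9167 [0.6122 0.2065 0.1282] 19.36189541778659 [ 0.0012  0.0002 -1.    ] [ 0.7423 -0.1166 -3.1867] [-0.0516 -0.0278 -0.0061] 14.031624617723322
lid in tool [ 0.0016 -0.0015] 0.03264872060432375 0.0007747724520965058
guard+ 2419 ((24.867752075195312, -107.16340637207031), (31.44795036315918, 25.838773727416992), 89.98616790771484) [ 0.0119 -0.1229] [ 0.0378 -0.0914]
cham y-edge 17 0.07443483976940678 0.0005825229835430593 x-range [-0.1233  0.1334]
go [ 0.005  0.043 -0.001 -0.001]
```

```bash
cat > hole.py <<'E'
from h import *
import sys
np.set_printoptions(precision=4,suppress=True)
n=sys.argv[1];im=cv2.imread(f"pics/{n}.png",0);K=env.calibration("wrist")["intrinsics"];M=env.calibration("wrist")["mount"]
P=np.load(n+".npy").reshape(-1,3);T=T_tool(env.state());q=((P-T[:3,3])@T[:3,:3]).reshape(400,640,3)
# plate corners by pixel: edges along image rows / columns
d=q[...,2];pl=(d>.028)&(d<.038)
rows=[r for r in range(145,240,8)]
print("left/right px",[(np.where(pl[r])[0].min(),np.where(pl[r])[0].max()) for r in rows][::3],"top",[np.where(pl[:,c])[0].min() for c in range(180,480,60)])
def ray(c,z):
    v=M[:3,:3]@np.linalg.inv(K)@[c[0],c[1],1];return M[:3,3]+(z-M[2,3])/v[2]*v
z=np.median(d[150:200,230:300]);print("z",z)
for nm,c in(("TL",(150,128)),("TR",(490,128)),("hole",(184.7,170.5))): print(nm,ray(c,z))
a=q[135:230,200:450].reshape(-1,3);a=a[abs(a[:,2]-z)<.004];print("plane",np.linalg.lstsq(np.c_[a[:,:2],np.ones(len(a))],a[:,2],rcond=None)[0])
E
python3 hole.py w10
```

```text
left/right px [(np.int64(151), np.int64(488)), (np.int64(154), np.int64(485)), (np.int64(158), np.int64(482)), (np.int64(161), np.int64(478))] top [np.int64(128), np.int64(128), np.int64(128), np.int64(128), np.int64(128)]
z nan
TL [nan nan nan]
TR [nan nan nan]
hole [nan nan nan]
plane [0. 0. 0.]
```

View pics/c10.png

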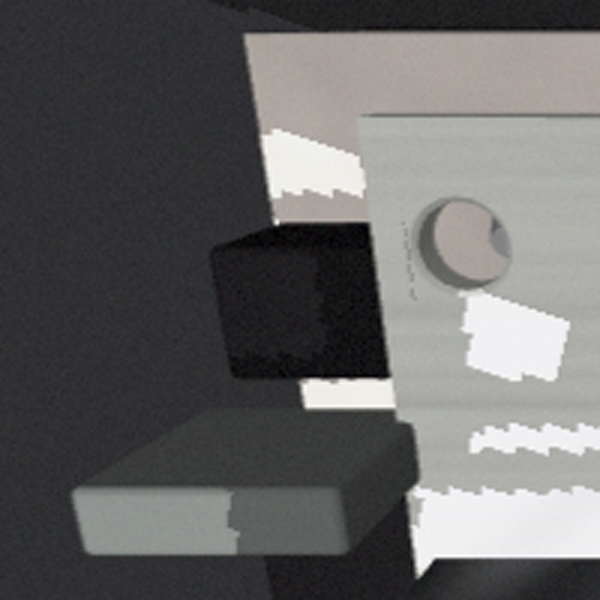

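Through the hole, at crop (460,243), the pin shows to the right at (500,240). The lid therefore sits about 2 mm off, matching the edge measurements (move x −1.9 mm, y +2.3 mm). I'm correcting that and looking again.

Call:
move_arm(
  increments=[
    [1,-0.1,0.12,0,0],
    [1,-0.2,0.23,0,0],
    [1,-0.2,0.23,0.15,0],
    [1,-0.2,0.23,0.3,0],
    [1,-0.2,0.23,0.3,0],
    [1,-0.2,0.23,0.3,0],
  ],
)

```text
t: 20.47
tcp_pos: [0.6143, 0.2053, 0.1243]
eef_rot: [-0.0, 0.578, 0.816, -0.0]
force: [-0.3, -0.2, -3.9]
grip_width: 0.149
grip_force: 45.0
```

```bash
sed -i 's/np.median(d\[150/np.nanmedian(d[150/' hole.py; python3 rel2.py w11; python3 hole.py w11; python3 -c "
import cv2
im=cv2.imread('pics/w11.png');cv2.imwrite('pics/c11.png',cv2.resize(im[120:220,130:230],None,fx=5,fy=5,interpolation=cv2.INTER_CUBIC))"
```

```text
20.4667 [0.6143 0.2053 0.1243] 19.365183629436793 [-0.0006 -0.0001 -1.    ] [-0.3488 -0.2481 -3.8729] [-0.0973  0.0032 -0.0231] 13.895259225506683
lid in tool [ 0.0016 -0.0016] 0.03265893858126573 0.00025142924872048454
guard+ 2714 ((28.618139266967773, -102.36707305908203), (44.66083908081055, 41.22744369506836), 89.87220764160156) [ 0.008  -0.1247] [ 0.0493 -0.0801]
cham y-edge 17 0.07615495380945968 0.0026155009453303893 x-range [-0.1247  0.1333]
go [ 0.191 -0.134  0.01  -0.001]
left/right px [(np.int64(151), np.int64(488)), (np.int64(154), np.int64(485)), (np.int64(158), np.int64(482)), (np.int64(161), np.int64(478))] top [np.int64(128), np.int64(128), np.int64(128), np.int64(128), np.int64(128)]
z 0.032774372635664475
TL [ 0.062  -0.0858  0.0328]
TR [0.0621 0.083  0.0328]
hole [ 0.0405 -0.0709  0.0328]
plane [-0.0004 -0.0002  0.0328]
```

View pics/c11.png

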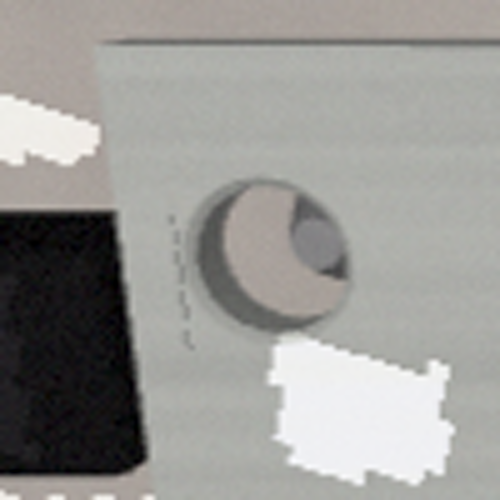

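The pin tip is now inside the hole at crop (318,243) against an expected (311,238), so about 0.7 mm of offset remains. I trim it and lower gently.

Call:
move_arm(
  increments=[
    [1,-0.05,0.07,0.05,0],
    [1,-0.05,0.07,0.15,0],
    [1,-0.05,0.07,0.3,0],
    [1,-0.05,0.07,0.45,0],
    [1,-0.05,0.07,0.6,0],
    [1,-0.05,0.07,0.7,0],
    [1,-0.05,0.07,0.7,0],
  ],
)

```text
t: 21.1
tcp_pos: [0.6151, 0.2051, 0.1172]
eef_rot: [-0.0, 0.578, 0.816, -0.0]
force: [0.8, 0.7, -4.0]
grip_width: 0.148
grip_force: 45.0
```

```bash
python3 rel2.py w12; python3 hole.py w12 |tail -5; python3 -c "
import cv2
im=cv2.imread('pics/w12.png');cv2.imwrite('pics/c12.png',cv2.resize(im[120:220,130:230],None,fx=5,fy=5,interpolation=cv2.INTER_CUBIC))
g=cv2.cvtColor(im,6)[150:200,160:215];print(g[::4,::4])"
```

```text
21.1 [0.6151 0.2051 0.1172] 19.366608654115325 [-0.0006 -0.0001 -1.    ] [ 0.8322  0.7172 -3.9965] [-0.0368  0.0041 -0.0277] 13.773077395393598
lid in tool [ 0.0016 -0.0082] 0.03265819183472338 0.0008738497763440137
guard+ 3938 ((28.962886810302734, -102.62998962402344), (45.28590774536133, 41.97674560546875), 89.839111328125) [ 0.008  -0.1253] [ 0.05 -0.08]
cham y-edge 17 0.07672815567263516 0.0005959470543768366 x-range [-0.1254  0.1322]
go [ 0.24  -0.2    0.014 -0.001]
z 0.03280279245275141
TL [ 0.062  -0.0858  0.0328]
TR [0.0621 0.083  0.0328]
hole [ 0.0405 -0.0709  0.0328]
plane [-0.0003 -0.      0.0328]
[[177 178 177 175 173 177 174 176 177 176 177 175 174 178]
 [172 170 173 173 174 169 171 172 170 173 175 172 173 172]
 [174 172 176 157 131 160 157 110 174 176 174 174 176 178]
 [176 173 166  97 162 161  90  95  94 162 173 175 175 175]
 [177 176 148  91 163 162 130 133  92  94 177 177 178 177]
 [174 174 141  87 164 161 131 128 120  84 166 178 177 175]
 [175 175 150  92 141 162 138 132  73  74 156 173 173 171]
 [174 171 163  94  97 160 160 160 159 156 165 173 171 173]
 [172 173 173 155 101  98 108 158 161 145 170 173 172 171]
 [175 175 171 172 164 157 126 162 156 173 171 171 172 174]
 [169 170 168 168 171 170 172 239 239 237 171 169 237 170]
 [165 167 165 168 164 167 195 240 239 238 240 240 240 239]
 [173 174 174 171 173 171 173 240 240 239 240 240 239 241]]
```

The pins are entering the holes with no contact force, so I continue down.

Call:
move_arm(
  increments=[
    [1,0,0,0.1,0],
    [1,0,0,0.25,0],
    [1,0,0,0.4,0],
    [1,0,0,0.55,0],
    [1,0,0,0.7,0],
    [1,0,0,0.85,0],
    [1,0,0,1,0],
    [1,0,0,1,0],
  ],
)

```text
t: 21.82
tcp_pos: [0.6151, 0.2051, 0.1071]
eef_rot: [-0.0, 0.578, 0.816, -0.0]
force: [0.8, -0.5, -4.7]
grip_width: 0.142
grip_force: 45.0
```

Call:
move_arm(
  increments=[
    [1,0,0,0.1,0],
    [1,0,0,0.2,0],
    [1,0,0,0.3,0],
    [1,0,0,0.4,0],
    [1,0,0,0.5,0],
    [1,0,0,0.55,0],
    [1,0,0,0.55,0],
  ],
)

```text
t: 22.4
tcp_pos: [0.6152, 0.2051, 0.1019]
eef_rot: [-0.0, 0.578, 0.816, -0.0]
force: [0.6, 0.3, -3.8]
grip_width: 0.151
grip_force: 45.0
```

Call:
move_arm(
  increments=[
    [1,0,0,0.05,0],
    [1,0,0,0.1,0],
    [1,0,0,0.15,0],
    [1,0,0,0.15,0],
    [1,0,0,0.15,0],
  ],
)

```text
t: 22.82
tcp_pos: [0.6153, 0.2051, 0.1006]
eef_rot: [-0.0, 0.578, 0.816, -0.0]
force: [0.3, 0.5, -4.6]
grip_width: 0.149
grip_force: 45.0
```

Call:
move_arm(
  increments=[
    [1,0,0,0.05,0],
    [1,0,0,0.1,0],
    [1,0,0,0.1,0],
    [1,0,0,0.1,0],
  ],
)

```text
t: 23.15
tcp_pos: [0.6153, 0.2051, 0.0995]
eef_rot: [-0.0, 0.578, 0.816, -0.0]
force: [-0.7, -0.2, -3.9]
grip_width: 0.146
grip_force: 45.0
```

Call:
move_arm(
  increments=[
    [1,0,0,0.05,0],
    [1,0,0,0.1,0],
    [1,0,0,0.15,0],
    [1,0,0,0.15,0],
    [1,0,0,0.15,0],
  ],
)

```text
t: 23.57
tcp_pos: [0.6154, 0.2051, 0.0994]
eef_rot: [0.0, 0.578, 0.816, 0.0]
force: [-3.8, -1.0, 5.5]
grip_width: 0.148
grip_force: 45.0
```

Seated: the force reversed at z 0.0994. Releasing and rising clear.

Call:
move_arm(
  increments=[
    [1,0,0,-0.1,0],
    [2,0,0,-0.1,0],
    [3,0,0,-0.1,0],
    [3.2,0,0,-0.1,0],
    [3.2,0,0,-0.1,0],
    [3.2,0,0,-1,0],
    [3.2,0,0,-3,0],
    [3.2,0,0,-6,0],
    [3.2,0,0,-10,0],
    [3.2,0,0,-13,0],
    [3.2,0,0,-13,0],
    [3.2,0,0,-13,0],
  ],
)

```text
t: 24.57
tcp_pos: [0.6167, 0.2054, 0.2315]
eef_rot: [0.002, 0.578, 0.816, 0.002]
force: [0.2, -0.1, -1.1]
grip_width: 0.346
grip_force: 0.0
```

```bash
python3 b.py w13; python3 -c "
from h import *
np.set_printoptions(precision=4,suppress=True)
P=np.load('w13.npy').reshape(-1,3);o=np.array([.6138,.2072]);a=.3392;C=np.array([[np.cos(a),-np.sin(a)],[np.sin(a),np.cos(a)]])
r=np.c_[(P[:,:2]-o)@C,P[:,2]]
g=r[(r[:,2]>.063)&(r[:,2]<.073)&(abs(r[:,0])<.088)&(abs(r[:,1])<.066)]
print(len(g),g.min(0),g.max(0),np.median(g,0),np.linalg.lstsq(np.c_[g[:,:2],np.ones(len(g))],g[:,2],rcond=None)[0])"
```

```text
24.5667 [0.6167 0.2054 0.2315] 19.36962510242073 [ 0.0061  0.0009 -1.    ] [ 0.1926 -0.1276 -1.0558] 0.3457890618927166 [ 0.1502  0.4406  1.2936  0.      1.4012 -0.1879]
22335 [-0.0876 -0.0615  0.063 ] [0.0846 0.0594 0.073 ] [-0.0006  0.0056  0.0667] [-0.0004 -0.0003  0.0667]
```

View pics/w13.png

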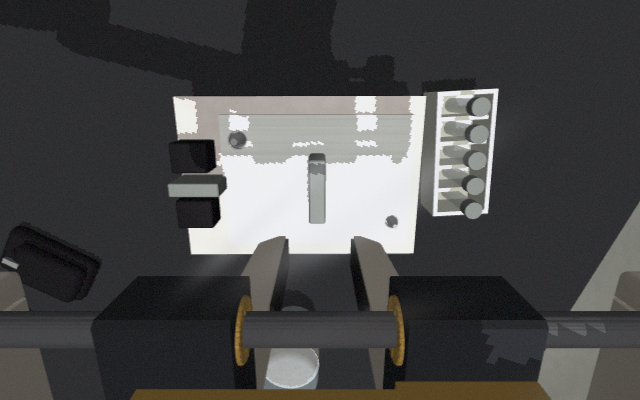

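The lid lies flush and level (top at 0.067, slope under 0.001). Both pins show through their holes at (237,140) and (391,221), the tab is in the notch at (195,186), and the gripper is clear. Handing in.

```bash
python3 -c "
from rig import env
print(env.job_done())"
```

```text
the job is handed in; nothing more can be done
None
```

The job is handed in: the dish is flat in the pit, the lid is flush on both pins with its tab in the notch, and the gripper is clear, after about 25 s of the 72 s allowed.

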